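Release the latched key on the switch box

TASK

One of the four identical keys on the blue switch box has been left latched down. With the fingertips, tap every key lightly, one after the other from left to right as the robot sees them, without pressing any key in; then go to the one that is latched, press it all the way down and let it spring up, so that all four keys stand up. Never push in a key that is already up, and pick up and disturb nothing.

Things in the scene. Friction and masses are not known exactly. Their poses are not given: they have to be found in the camera images.
- switch_box: blue switch box with grey top plate, fixed to the bench, 100 (x) x 240 (y) x 60 mm (z); origin in the middle of its underside, x away from the robot at yaw 0, y along the row of keys to the left, z up. Four identical keys stand in its top at x = 0, y = +72, +24, -24, -72 mm: three up, 16 mm proud of the plate, and one, which varies, latched, 9 mm proud
- key_1: square white key cap with a grey bar, 34 mm (x) by 30 mm (y), number 1 of four from the left as the robot sees it; origin in the middle of its flat top, axes as switch_box. The top is 76 mm above the bench when the key is up, 69 mm when it is latched. A key that is up gives like a spring: it starts to move at about 3 N and resists about 0.9 N more per mm
- key_1_travel (a joint): downward travel of key_1 in metres: 0 = up, about 0.007 = latched, 0.0113 = bottom stop. A latched key feels hard up to about 9 N, then gives; pushed down to its bottom stop (about 4 mm below its latched height, about 14 N) its catch lets go and it springs up as the finger is taken away
- key_2: square white key cap with a grey bar, 34 mm (x) by 30 mm (y), number 2 of four from the left as the robot sees it; origin in the middle of its flat top, axes as switch_box. The top is 76 mm above the bench when the key is up, 69 mm when it is latched. A key that is up gives like a spring: it starts to move at about 3 N and resists about 0.9 N more per mm
- key_2_travel (a joint): downward travel of key_2 in metres: 0 = up, about 0.007 = latched, 0.0113 = bottom stop. A latched key feels hard up to about 9 N, then gives; pushed down to its bottom stop (about 4 mm below its latched height, about 14 N) its catch lets go and it springs up as the finger is taken away
- key_3: square white key cap with a grey bar, 34 mm (x) by 30 mm (y), number 3 of four from the left as the robot sees it; origin in the middle of its flat top, axes as switch_box. The top is 76 mm above the bench when the key is up, 69 mm when it is latched. A key that is up gives like a spring: it starts to move at about 3 N and resists about 0.9 N more per mm
- key_3_travel (a joint): downward travel of key_3 in metres: 0 = up, about 0.007 = latched, 0.0113 = bottom stop. A latched key feels hard up to about 9 N, then gives; pushed down to its bottom stop (about 4 mm below its latched height, about 14 N) its catch lets go and it springs up as the finger is taken away
- key_4: square white key cap with a grey bar, 34 mm (x) by 30 mm (y), number 4 of four from the left as the robot sees it; origin in the middle of its flat top, axes as switch_box. The top is 76 mm above the bench when the key is up, 69 mm when it is latched. A key that is up gives like a spring: it starts to move at about 3 N and resists about 0.9 N more per mm
- key_4_travel (a joint): downward travel of key_4 in metres: 0 = up, about 0.007 = latched, 0.0113 = bottom stop. A latched key feels hard up to about 9 N, then gives; pushed down to its bottom stop (about 4 mm below its latched height, about 14 N) its catch lets go and it springs up as the finger is taken away
- big_nut: loose plain steel hexagon nut, 36 x 41 x 18 mm, beside or in front of the box; origin in the middle of its underside. A bystander
- insul_tape: loose roll of black tape, 62 mm across, 19 mm high, beside or in front of the box; origin in the middle of its underside. A bystander
- bearing_b: loose ball bearing, 47 mm across, 14 mm high, beside or in front of the box; origin in the middle of its underside. A bystander
- bolt_m12_1: loose steel hexagon bolt lying down, 74 mm long, 22 mm head, 19 mm high, beside or in front of the box; origin in the middle of its underside. A bystander

How it is judged:
On the way, in this order (a step that is already met when the one before it is completed fails the run):
1. the leftmost key is tapped with the fingers while one key is still latched down (contact force between the fingers and key_1 above 0.3 N and value of joint any of key_1_travel, key_2_travel, key_3_travel, key_4_travel above 0.0055 m).
2. the second key is tapped with the fingers while one key is still latched down (contact force between the fingers and key_2 above 0.3 N and value of joint any of key_1_travel, key_2_travel, key_3_travel, key_4_travel above 0.0055 m).
3. the third key is tapped with the fingers while one key is still latched down (contact force between the fingers and key_3 above 0.3 N and value of joint any of key_1_travel, key_2_travel, key_3_travel, key_4_travel above 0.0055 m).
4. the rightmost key is tapped with the fingers while one key is still latched down (contact force between the fingers and key_4 above 0.3 N and value of joint any of key_1_travel, key_2_travel, key_3_travel, key_4_travel above 0.0055 m).
5. the fingers are off all keys and one key is still latched down (contact force between the fingers and key_1 below 0.05 N and contact force between the fingers and key_2 below 0.05 N and contact force between the fingers and key_3 below 0.05 N and contact force between the fingers and key_4 below 0.05 N and value of joint any of key_1_travel, key_2_travel, key_3_travel, key_4_travel above 0.0055 m), for 0.1 s.
6. the latched key is pressed down past its latched height with the fingers (((value of joint key_1_travel above 0.009 m and contact force between the fingers and key_1 above 1 N) or (value of joint key_2_travel above 0.009 m and contact force between the fingers and key_2 above 1 N) or (value of joint key_3_travel above 0.009 m and contact force between the fingers and key_3 above 1 N) or (value of joint key_4_travel above 0.009 m and contact force between the fingers and key_4 above 1 N))).
At the end, for the whole second after the job is handed in: all four keys stand up (travel under 1.5 mm), and each loose part is within 20 mm of where it was (value of joint each of key_1_travel, key_2_travel, key_3_travel, key_4_travel below 0.0015 m and distance of each of big_nut, bearing_b, bolt_m12_1, insul_tape from where it was at the start of the episode below 0.02 m); the robot touches nothing.
It fails at once if a key that was up at the start is pushed in by more than 5.5 mm ((value of joint key_1_travel above 0.0055 m and distance of key_1 from where it was at the start of the episode above 0.0055 m) or (value of joint key_2_travel above 0.0055 m and distance of key_2 from where it was at the start of the episode above 0.0055 m) or (value of joint key_3_travel above 0.0055 m and distance of key_3 from where it was at the start of the episode above 0.0055 m) or (value of joint key_4_travel above 0.0055 m and distance of key_4 from where it was at the start of the episode above 0.0055 m)).
It fails at once if a loose part is lifted, or moved by more than 20 mm (distance of any of big_nut, bearing_b, bolt_m12_1, insul_tape from where it was at the start of the episode above 0.02 m or height (world z) of any of big_nut, bearing_b, bolt_m12_1, insul_tape above 0.012 m).
It also fails if it takes over 45 s, if anything falls off the work surface, if the arm or the gripper's body presses on something with over 40 N, if the wrist force passes 120 N, or if a joint passes its speed limit or range.

ROBOT

A 6-joint arm with a two-finger parallel gripper is mounted at the origin on the work surface; the furniture and walls round the work are solid. World frame = base frame: x ahead of the robot, y to its left, z up, the work surface at z = 0. Lengths are in m, angles in rad, forces in N, time in s.
With the tool pointing down it reaches from about 0.35 to 0.975 m from the base axis. Payload 4.9 kg.
Tool frame: the origin (TCP) lies at the very end of the fingers, on their centre line; the grasp point (between the pads) lies 19 mm behind it; x points along the fingers, z is the direction in which the jaws open and shut, and the axes are right-handed (so a half turn about x gives the same grasp; the last joint's range is limited). The gripper opens to 85 mm and grips with 20 to 120 N. Pads are 22 mm wide; open, the fingers measure 114 mm over their backs; the gripper's body (76 mm by 85 mm) begins 54 mm behind the grasp point. The pads swing forward as they close: fully open they stand 13 mm farther back than shut.
Start: joints at [-1.254, 0.053, 1.613, -0, 1.476, -0.119], TCP at [0.264, -0.567, 0.202] pointing down, gripper open.
Joint ranges: [-3.01, 3.01], [-1.01, 2.22], [0.06, 2.58], [-1.02, 4.17], [0.09, 2.62], [-3.14, 3.14]. Speed limits (rad/s): [2.57, 2.57, 3.14, 3.14, 3.14, 3.14].

INTERFACE

Orientations are given as a rotation vector (axis times angle).
In Python, from station import ctrl, imaging gives the robot as it stands. The module is installed in compiled form; this text tells all that it offers.
- The arm moves only by the shell command python3 -m jog 'ROWS' [FORCE]. ROWS is JSON, a list that holds one entry, the list of rows, each a list of 5 numbers: the shift along the tool's x, y, z in m, then the turn about the tool's x in rad, then the closure, from -1 (fully open) to 1 (shut). A call has 1 to 12 rows; each row is the pose to reach, as a shift and turn from the pose measured when the call began, along the tool's axes at that moment; what a row does not reach only later rows make up. A row lasts 1/10 s, in which the tool goes at most 50 mm and 8.59 degrees, less where a joint would pass 70% of its speed; a pose out of reach is approached as far as the arm can. A call with a gripper value outside its range is refused whole. The fingers move at their own pace and stop on an object; FORCE is the grip in N (left out, the last holds). Time passes only in rows, so rows that repeat a pose let the fingers close. It gives the time, the measured TCP pose, the force and the opening at its end, in the units of the state.
- ctrl.get_obs(): the state, without advancing time (a new reading comes with each control period).
- imaging.get_image(name): name is "scene" or "side" or "wrist"; returns a dict with "color" (480x640x3 uint8, red, green, blue), "intrinsics" (3x3 intrinsics, pixels), "R" (3x3) and "t" (3): a world point X has camera coordinates R X + t. Camera axes: x right, y down, z forward; pixel columns grow to the right and rows downward; lengths in m; the calibration is good to about 2 mm. A picture is of the moment at which its call begins. There is no depth.
- ctrl.finish_job(): hands the job in, once; it reports no verdict.
The state is a dict: "t": time; "q": joint angles; "dq": joint speeds; "effort": joint torques, N m; "tool_pos": TCP position; "tool_rot": TCP orientation; "contact_force": force on the tool from outside, world axes, zero at the start; "wrist_torque": the same for the moment, N m; "opening": finger opening in m.
Only numpy, scipy, OpenCV 4.12 (cv2) and the standard library are available. Lean on these libraries where they do the work, as an engineer would, in place of code of your own. Each camera call takes 0.05 s, during which the arm holds its last target.

## Working session

There is one attempt and no reset: what is moved stays moved. The work goes in short steps, Python scripts to look and compute and a shell command to move; the robot and the scene stay as the last step left them, time stands still between calls to the robot, and variables do not carry over. Pictures are saved under pics/ and viewed, and the job is handed in when it is done.

```bash
mkdir -p pics; python3 - <<'E'
from station import ctrl, imaging
import cv2
o=ctrl.get_obs()
print({k:o[k] for k in ['t','tool_pos','tool_rot','contact_force','opening']})
for n in ['scene','side','wrist']:
    d=imaging.get_image(n); cv2.imwrite(f'pics/{n}0.png',d['color'][:,:,::-1]); print(n,d['intrinsics'],d['R'],d['t'])
E
```

```text
{'t': 0.0, 'tool_pos': array([ 0.26360874, -0.56594319,  0.20107464]), 'tool_rot': array([ 0.88376572,  1.38598683, -0.88163515]), 'contact_force': array([-0.0136077 ,  0.17098347,  0.44603497]), 'opening': 0.08542717319879031}
scene [[540.20105219   0.         318.64595008]
 [  0.         540.20105219 234.59297763]
 [  0.           0.           1.        ]] [[ 0.54658485 -0.83740142 -0.0019666 ]
 [-0.54683065 -0.35514425 -0.75818784]
 [ 0.63420915  0.41548939 -0.65203323]] [-0.35176441  0.22924299  0.71591357]
side [[481.9241844    0.         312.47739831]
 [  0.         481.9241844  242.05108363]
 [  0.           0.           1.        ]] [[-0.99726939  0.07225993 -0.01524029]
 [ 0.05518459  0.59203472 -0.80402086]
 [-0.04907571 -0.80266643 -0.59440574]] [0.43262661 0.13762675 0.76604279]
wrist [[347.18912103   0.         313.39304648]
 [  0.         347.18912103 245.04278791]
 [  0.           0.           1.        ]] [[ 0.42209887 -0.90654704 -0.00223978]
 [-0.87185217 -0.40661905  0.2730105 ]
 [-0.2484076  -0.11328466 -0.96200844]] [-0.6243601  -0.03555757  0.38044176]
```

View pics/scene0.png

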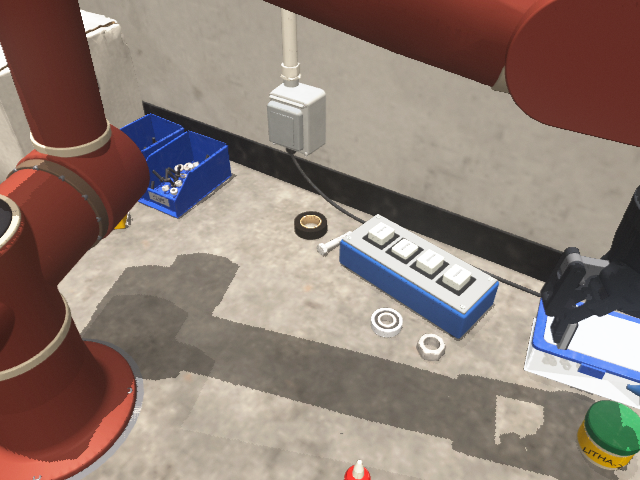

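View pics/side0.png

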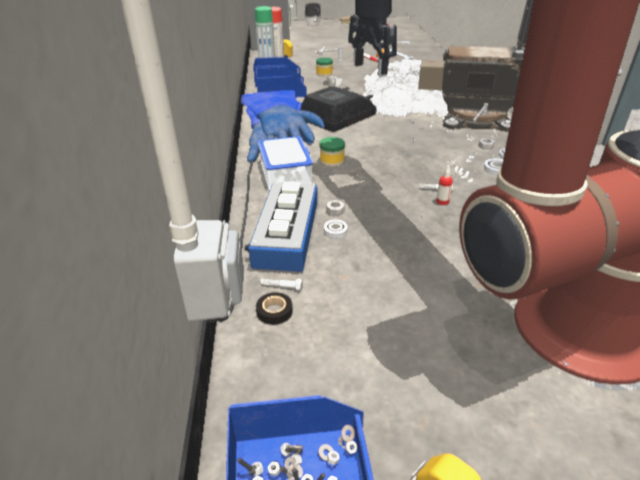

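View pics/wrist0.png

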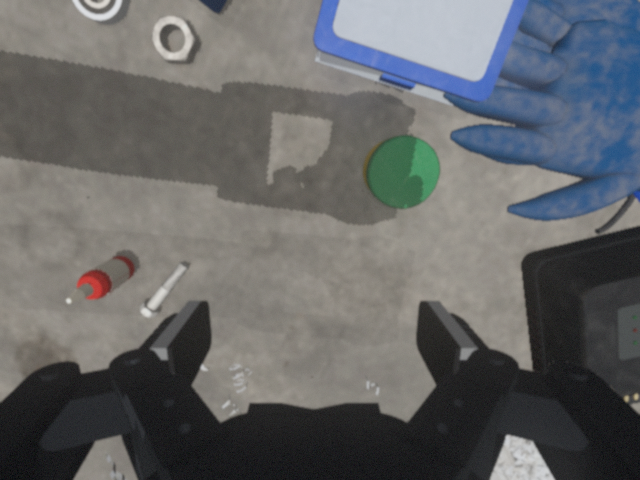

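The scene view shows the box with keys at about (381,233), (404,248), (429,262) and (457,279). The tape (311,224), bolt (335,243), bearing (387,321) and nut (431,346) lie around it. I'll zoom in and locate the keys.

```bash
cat > h.py <<'E'
import numpy as np
def ray(d,uv,z):
    K,R,t=d['intrinsics'],np.array(d['R']),np.array(d['t'])
    c=-R.T@t; v=R.T@np.linalg.inv(K)@np.array([uv[0],uv[1],1.])
    return c+v*(z-c[2])/v[2]
def proj(d,X):
    p=d['intrinsics']@(np.array(d['R'])@np.array(X)+np.array(d['t'])); return p[:2]/p[2]
E
python3 - <<'E'
from station import ctrl, imaging
import cv2,numpy as np
from h import *
for n,(x0,y0,x1,y1) in {'scene':(330,205,510,345),'side':(240,170,330,280)}.items():
    d=imaging.get_image(n); im=d['color'][:,:,::-1].copy()
    c=cv2.resize(im[y0:y1,x0:x1],None,fx=4 if n=='scene' else 5,fy=4 if n=='scene' else 5,interpolation=cv2.INTER_CUBIC); cv2.imwrite(f'pics/{n}_z.png',c)
    g=im.min(axis=2)
    m=np.zeros_like(g); m[y0:y1,x0:x1]=(g[y0:y1,x0:x1]>200)*255
    k,l,s,ce=cv2.connectedComponentsWithStats(m)
    for i in range(1,k):
        if s[i,4]>40: print(n,s[i],ce[i],ray(d,ce[i],.076))
    hsv=cv2.cvtColor(im,cv2.COLOR_BGR2HSV)
E
```

```text
scene [ 330  214  167   99 4575] [420.30142077 261.1073224 ] [ 0.44435684 -0.31396565  0.076     ]
scene [371 308  32  25 254] [386.69685039 320.01574803] [ 0.31388362 -0.32522969  0.076     ]
scene [378 313  18  14 104] [386.69230769 319.50961538] [ 0.31466942 -0.32481062  0.076     ]
scene [419 334  26  11 119] [430.69747899 338.46218487] [ 0.3174486  -0.38803373  0.076     ]
side [ 251  170   64   77 2618] [284.40947288 208.44919786] [ 0.46621111 -0.28152269  0.076     ]
side [324 220   6  13  49] [326.83673469 225.91836735] [ 0.39093824 -0.21513044  0.076     ]
```

```bash
ls pics
```

```text
scene0.png
scene_z.png
side0.png
side_z.png
wrist0.png
```

View pics/scene_z.png

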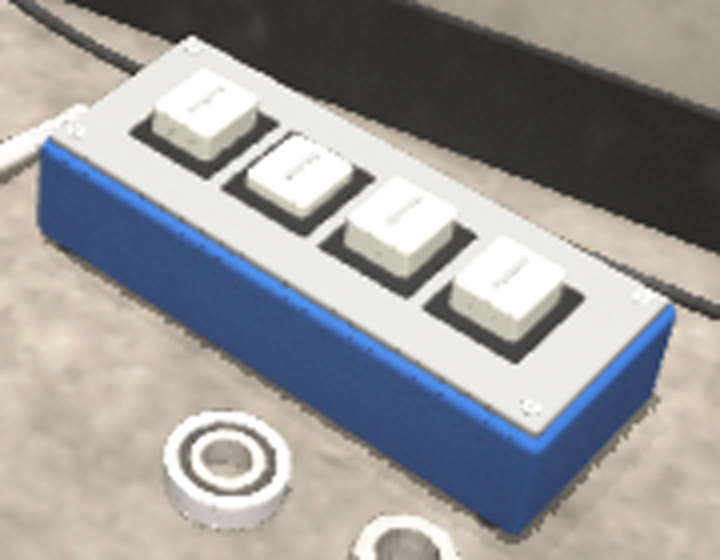

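View pics/side_z.png

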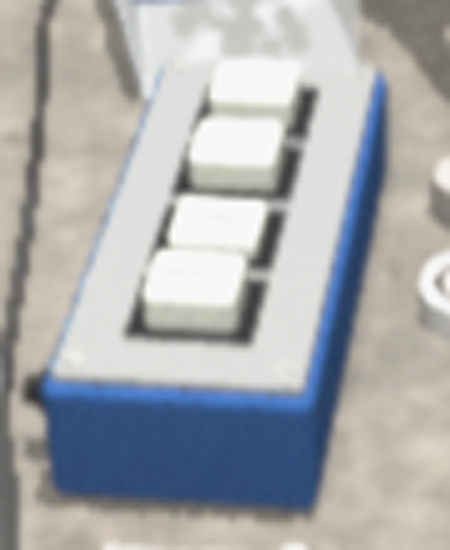

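Both views show key 2, the second from the left, sitting lower, so it is the latched one. Next I'll get the box pose from the plate corners.

```bash
python3 - <<'E'
from station import ctrl, imaging
import cv2,numpy as np
from scipy.spatial.transform import Rotation as Ro
from h import *
S=imaging.get_image('scene');D=imaging.get_image('side')
# order: FL(far,left) FR NR NL ; model (x,y)
M=np.array([[50,120],[50,-120],[-50,-120],[-50,120]])/1e3
def fit(P):
    mc=P.mean(0); A=(P-mc).T@M
    th=np.arctan2(A[1,0]-A[0,1],A[0,0]+A[1,1]); R=np.array([[np.cos(th),-np.sin(th)],[np.sin(th),np.cos(th)]])
    return mc,th,P-mc-M@R.T
z=lambda x,y:(x/4+330,y/4+205)
P=np.array([ray(S,z(*p),.06)[:2] for p in [(192,38),(675,308),(535,440),(42,138)]])
s=fit(P);print('scene',s)
y=lambda x,y:(x/5+240,y/5+170)
P2=np.array([ray(D,y(*p),.06)[:2] for p in [(50,383),(165,68),(380,70),(308,395)]])
# side camera: near = left (y+); left in img = far from robot x+
print('side',fit(P2))
mc,th,_=s
# key tops by scene and side clicks
for k,p,q,zz in zip(range(4),[(213,97),(303,172),(406,215),(515,272)],[(197,275),(219,222),(238,135),(255,85)],[.076,.069,.076,.076]):
    R=np.array([[np.cos(th),-np.sin(th)],[np.sin(th),np.cos(th)]])
    print(k+1,mc+R@[0,.072-.048*k],ray(S,z(*p),zz)[:2],ray(D,y(*q),zz)[:2])
o=ctrl.get_obs();print(Ro.from_rotvec(o['tool_rot']).as_matrix(),o['tool_pos'])
E
```

```text
scene (array([ 0.46032335, -0.30187095]), np.float64(-0.1932430261145553), array([[-0.00478159, -0.00402104],
       [-0.00315157,  0.00339946],
       [ 0.00545632,  0.00374943],
       [ 0.00247684, -0.00312785]]))
side (array([ 0.46371108, -0.29100336]), np.float64(-0.1816707216190191), array([[-0.00415562, -0.00478882],
       [-0.00295289,  0.00970123],
       [ 0.00368953,  0.00248956],
       [ 0.00341897, -0.00740197]]))
1 [ 0.47415041 -0.23121112] [ 0.48016905 -0.23173681] [ 0.47675803 -0.22622471]
2 [ 0.46493237 -0.27831768] [ 0.46649093 -0.27953431] [ 0.46797806 -0.27154135]
3 [ 0.45571432 -0.32542423] [ 0.45839224 -0.32601909] [ 0.45880625 -0.3232558 ]
4 [ 0.44649628 -0.37253079] [ 0.45196377 -0.37246851] [ 0.45062452 -0.36216745]
[[-1.59472588e-04  9.06522624e-01  4.22157206e-01]
 [ 4.30575988e-04  4.22157235e-01 -9.06522523e-01]
 [-9.99999895e-01  3.72052637e-05 -4.57649381e-04]] [ 0.26379177 -0.56643234  0.20202288]
```

```bash
python3 -m jog '[[[0,0.02,-0.012,0.05,1],[0,0.06,-0.038,0.15,1],[0,0.1,-0.064,0.3,1],[0,0.14,-0.09,0.45,1],[0,0.18,-0.116,0.58,1],[0,0.22,-0.142,0.62,1],[0,0.26,-0.167,0.62,1],[0.02,0.295,-0.19,0.62,1],[0.04,0.32,-0.206,0.62,1],[0.05,0.334,-0.215,0.62,1],[0.05,0.334,-0.215,0.62,1],[0.05,0.334,-0.215,0.62,1]]]' 20
python3 - <<'E'
from station import ctrl, imaging
import cv2,numpy as np
from scipy.spatial.transform import Rotation as Ro
from h import *
o=ctrl.get_obs();print(Ro.from_rotvec(o['tool_rot']).as_matrix(),o['tool_pos'],o['contact_force'])
K={1:(.476,-.23,.076),2:(.467,-.2775,.069),3:(.458,-.325,.076),4:(.449,-.372,.076)}
for n in ['scene','side','wrist']:
    d=imaging.get_image(n); im=d['color'][:,:,::-1].copy(); cv2.imwrite(f'pics/{n}1.png',im)
    if n=='wrist':
        for k in K: print(k,proj(d,K[k])); 
        print(proj(d,o['tool_pos'])); 
        import pickle; pickle.dump({a:np.array(d[a]) for a in('R','t','intrinsics')},open('w1.pkl','wb'))
E
```

```text
t: 1.55
tool_pos: [0.4758, -0.2307, 0.1523]
tool_rot: [1.343, 1.117, -1.343]
contact_force: [-0.5, -0.4, 0.2]
opening: -0.0001
[[-3.40007874e-04  9.83208289e-01 -1.82486559e-01]
 [ 7.23866488e-06 -1.82486567e-01 -9.83208347e-01]
 [-9.99999942e-01 -3.35619539e-04  5.49297544e-05]] [ 0.47577777 -0.23066388  0.15234544] [-0.46554345 -0.36088901  0.18297101]
1 [310.93548477 243.78522547]
2 [373.9066805  241.44807041]
3 [439.99682645 244.0107    ]
4 [503.81147744 244.24182571]
[311.35113034 282.12404408]
```

View pics/wrist1.png

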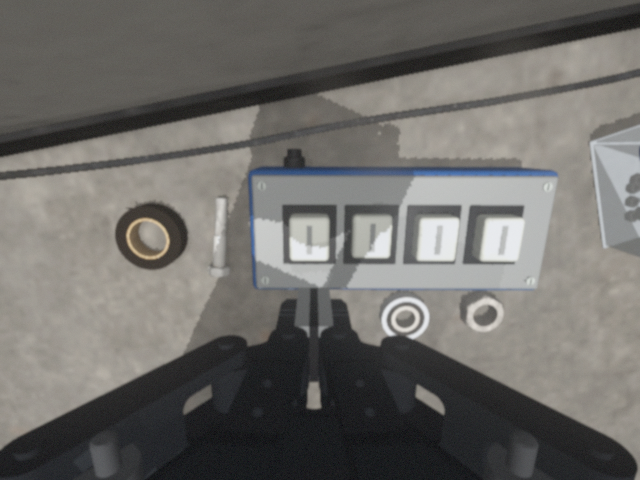

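View pics/scene1.png

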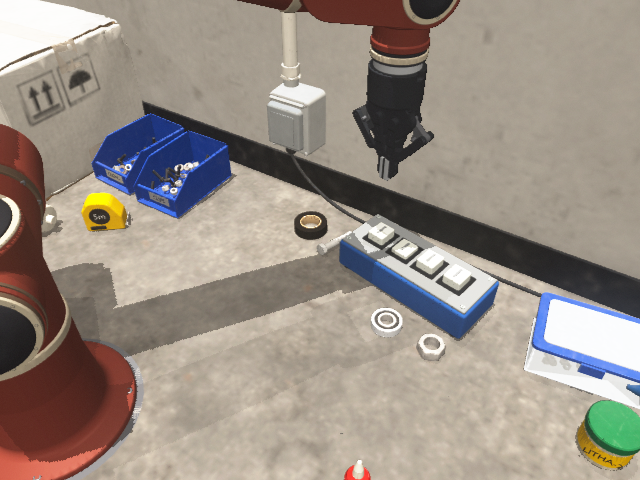

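```bash
python3 - <<'E'
import pickle,numpy as np
from h import *
d=pickle.load(open('w1.pkl','rb'))
P=[ray(d,p,.06)[:2] for p in [(250,176),(556,177),(540,290),(256,290)]]
print(np.array(P),np.mean(P,0))
for p,z in [((309,236),.076),((372,236),.069),((437,236),.076),((501,235),.076)]: print(ray(d,p,z))
E
```

```text
[[ 0.53231678 -0.19374398]
 [ 0.48897447 -0.42091406]
 [ 0.39761293 -0.40813916]
 [ 0.4409987  -0.17699001]] [ 0.46497572 -0.2999468 ]
[ 0.48217484 -0.22970365  0.076     ]
[ 0.47155161 -0.27666034  0.069     ]
[ 0.46460993 -0.32334356  0.076     ]
[ 0.45659923 -0.37021132  0.076     ]
```

```bash
python3 -m jog '[[[0.02,0.003,0,0,1],[0.045,0.003,0,0,1],[0.062,0.003,0,0,1],[0.070,0.003,0,0,1],[0.072,0.003,0,0,1],[0.072,0.003,0,0,1],[0.072,0.003,0,0,1]]]'
```

```text
t: 2.4
tool_pos: [0.4797, -0.2331, 0.0827]
tool_rot: [1.345, 1.112, -1.343]
contact_force: [-0.7, 0.8, -0.3]
opening: -0.0002
```

```bash
python3 -m jog '[[[0.003,0,0,0,1],[0.004,0,0,0,1],[0.005,0,0,0,1],[0.005,0,0,0,1],[0.005,0,0,0,1]]]'
```

```text
t: 2.9
tool_pos: [0.4797, -0.2331, 0.0777]
tool_rot: [1.345, 1.112, -1.343]
contact_force: [-0.2, 0.6, 0.5]
opening: -0.0
```

```bash
python3 -m jog '[[[0.001,0,0,0,1],[0.0015,0,0,0,1],[0.002,0,0,0,1],[0.002,0,0,0,1],[0.002,0,0,0,1]]]'
```

```text
t: 3.4
tool_pos: [0.4797, -0.2331, 0.0757]
tool_rot: [1.345, 1.112, -1.343]
contact_force: [-0.3, -0.3, -0.4]
opening: 0.0
```

```bash
python3 -m jog '[[[0.0005,0,0,0,1],[0.001,0,0,0,1],[0.001,0,0,0,1],[0.001,0,0,0,1]]]'
```

```text
t: 3.8
tool_pos: [0.4797, -0.2331, 0.0746]
tool_rot: [1.345, 1.112, -1.343]
contact_force: [0.2, 0.3, -0.3]
opening: 0.0001
```

```bash
python3 - <<'E'
from station import ctrl, imaging
import cv2,numpy as np
for n,(x0,y0,x1,y1) in {'scene':(330,165,510,300),'side':(230,150,340,260)}.items():
    d=imaging.get_image(n); im=d['color'][:,:,::-1]
    cv2.imwrite(f'pics/{n}2.png',cv2.resize(im[y0:y1,x0:x1],None,fx=4,fy=4,interpolation=cv2.INTER_CUBIC))
print(ctrl.get_obs()['contact_force'])
E
```

```text
[ 1.43216395  0.46959119 -0.20138816]
```

View pics/scene2.png

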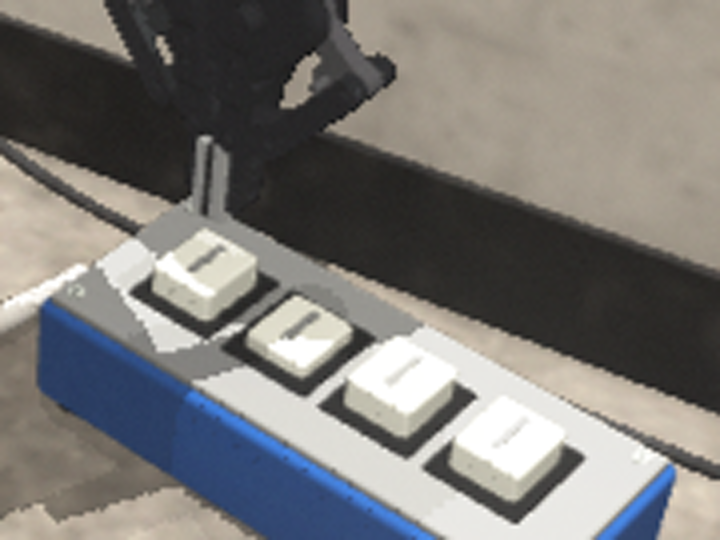

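View pics/side2.png

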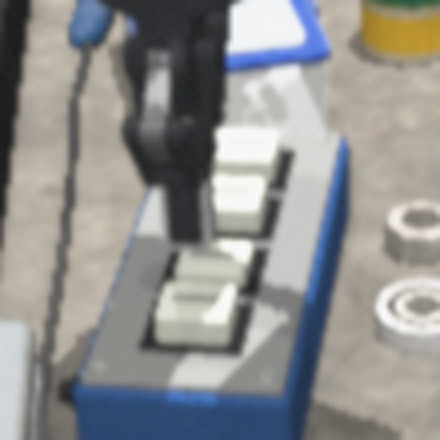

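The fingertips are not where I expected: both views show them above and beyond key 1. I'll triangulate the tip.

```bash
python3 - <<'E'
from station import ctrl, imaging
import cv2,numpy as np
from h import *
S=imaging.get_image('scene');D=imaging.get_image('side');W=imaging.get_image('wrist')
cv2.imwrite('pics/wrist2.png',W['color'][:,:,::-1])
def tri(a,b):
    A=[];B=[]
    for d,uv in (a,b):
        R=np.array(d['R']);c=-R.T@d['t'];v=R.T@np.linalg.inv(d['intrinsics'])@[*uv,1.];v/=np.linalg.norm(v)
        Q=np.eye(3)-np.outer(v,v);A.append(Q);B.append(Q@c)
    X=np.linalg.lstsq(np.vstack(A),np.hstack(B),rcond=None)[0]
    return X,[proj(d,X)-uv for d,uv in(a,b)]
print(tri((S,(382.5,218.75)),(D,(277.5,210))))
for q,w in [((381.5,231.5-0.5),(279,225-.5)),((404,248),(284,214.5)),((431.2,258.7),(289,196)),]: print(tri((S,q),(D,w)))
o=ctrl.get_obs();print(o['q'],o['tool_pos'],proj(S,o['tool_pos']),proj(D,o['tool_pos']),proj(W,o['tool_pos']))
E
```

```text
(array([ 0.47668153, -0.2319923 ,  0.10270586]), [array([ 1.13855983, -1.15581447]), array([1.05644227, 0.9564166 ])])
(array([ 0.47730663, -0.23047247,  0.07400815]), [array([ 0.13149376, -0.12773772]), array([0.121709 , 0.1065004])])
(array([ 0.46780354, -0.27598519,  0.06604433]), [array([-0.10246482,  0.0996163 ]), array([-0.0878798 , -0.07821273])])
(array([ 0.45632091, -0.32584471,  0.07707901]), [array([-0.27602346,  0.27381998]), array([-0.21676292, -0.20143126])])
[-5.91904604e-01 -5.37224310e-02  1.94068320e+00 -3.23531467e-06
  1.25090094e+00  1.16473110e+00] [ 0.47971602 -0.23311211  0.07469816] [383.81071339 230.3142905 ] [277.76393413 223.55740153] [313.14698317 282.19452408]
```

View pics/wrist2.png

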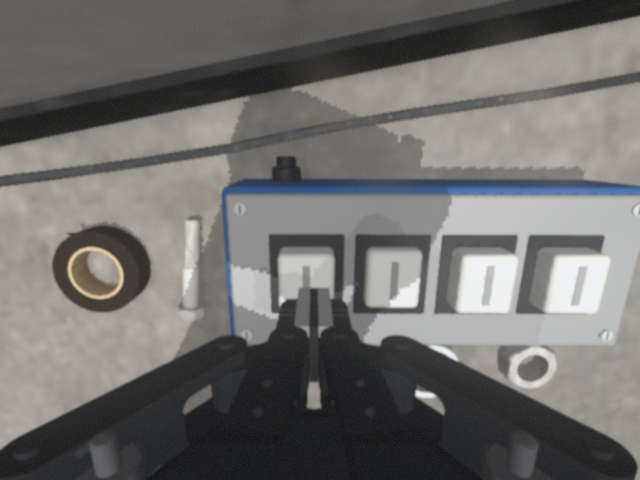

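The visible tip is about 27 mm higher than the reported TCP (0.103 against 0.075), and the force reading agrees there is no contact. So I'll go by the images and by touch.

```bash
python3 -m jog '[[[0.004,0,0,0,1],[0.009,0,0,0,1],[0.014,0,0,0,1],[0.016,0,0,0,1],[0.016,0,0,0,1],[0.016,0,0,0,1]]]'
python3 - <<'E'
from station import ctrl, imaging
import cv2,numpy as np
a=[]
for n,(x0,y0,x1,y1) in {'scene':(350,190,450,290),'side':(240,170,340,270)}.items():
    d=imaging.get_image(n); im=d['color'][:,:,::-1]
    a.append(cv2.resize(im[y0:y1,x0:x1],None,fx=4,fy=4,interpolation=cv2.INTER_CUBIC))
cv2.imwrite('pics/b3.png',np.hstack(a)); print(ctrl.get_obs()['contact_force'])
E
```

```text
t: 4.65
tool_pos: [0.4798, -0.2331, 0.0586]
tool_rot: [1.345, 1.112, -1.343]
contact_force: [-0.8, -0.3, 0.5]
opening: -0.0001
[0.71034335 0.13529794 0.09811238]
```

View pics/b3.png

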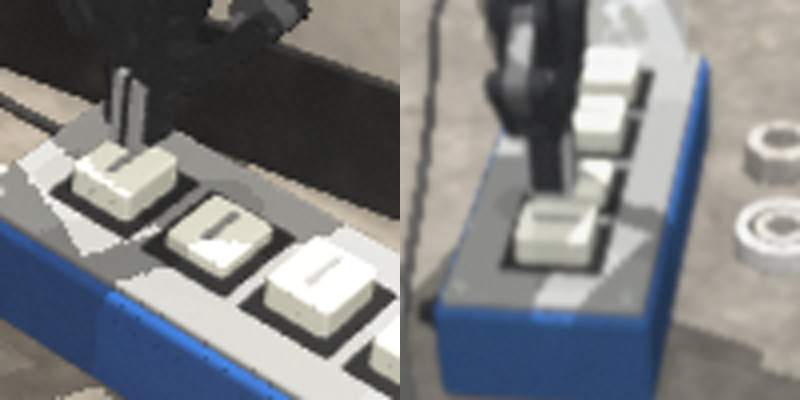

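About 10 mm of gap is left. I'll come down in small steps.

```bash
python3 -m jog '[[[0.003,0,0,0,1],[0.006,0,0,0,1],[0.007,0,0,0,1],[0.007,0,0,0,1]]]'; python3 -m jog '[[[0.001,0,0,0,1],[0.002,0,0,0,1],[0.002,0,0,0,1]]]'
```

```text
t: 5.15
tool_pos: [0.4797, -0.2331, 0.0515]
tool_rot: [1.345, 1.112, -1.343]
contact_force: [-0.7, 0.5, -0.2]
opening: -0.0003
t: 5.45
tool_pos: [0.4796, -0.2331, 0.0494]
tool_rot: [1.345, 1.112, -1.343]
contact_force: [0.3, 0.2, -1.2]
opening: -0.0
```

```bash
python3 -m jog '[[[0.0005,0,0,0,1],[0.001,0,0,0,1],[0.001,0,0,0,1]]]'; python3 - <<'E'
from station import ctrl, imaging
import cv2,numpy as np
a=[]
for n,(x0,y0,x1,y1) in {'scene':(350,190,450,290),'side':(240,170,340,270)}.items():
    d=imaging.get_image(n); im=d['color'][:,:,::-1]
    a.append(cv2.resize(im[y0:y1,x0:x1],None,fx=4,fy=4,interpolation=cv2.INTER_CUBIC))
cv2.imwrite('pics/b4.png',np.hstack(a)); print(ctrl.get_obs()['contact_force'])
E
```

```text
t: 5.75
tool_pos: [0.4796, -0.233, 0.0483]
tool_rot: [1.345, 1.113, -1.343]
contact_force: [-0.1, 0.5, 0.7]
opening: 0.0002
[ 1.25999732  0.26793364 -0.78382481]
```

View pics/b4.png

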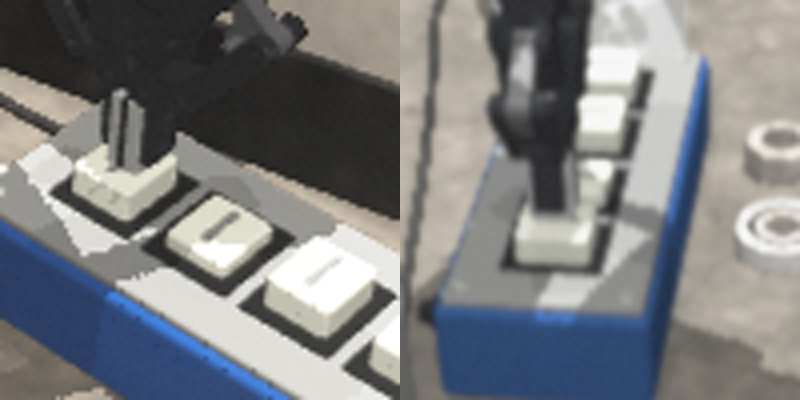

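```bash
python3 -m jog '[[[0.0005,0,0,0,1],[0.001,0,0,0,1],[0.001,0,0,0,1]]]'; python3 -c "
from station import ctrl;print(ctrl.get_obs()['contact_force'],ctrl.get_obs()['wrist_torque'])"
```

```text
t: 6.15
tool_pos: [0.4796, -0.233, 0.0472]
tool_rot: [1.345, 1.112, -1.343]
contact_force: [-0.3, 0.9, -0.7]
opening: 0.0003
[-0.31495431  0.9077201  -0.70583133] [0.00100012 0.02910246 0.02546737]
```

```bash
python3 -m jog '[[[0.0005,0,0,0,1],[0.001,0,0,0,1],[0.001,0,0,0,1]]]'
```

```text
t: 6.45
tool_pos: [0.4797, -0.2331, 0.0465]
tool_rot: [1.345, 1.112, -1.343]
contact_force: [-1.0, 0.2, 2.7]
opening: 0.0
```

```bash
python3 -m jog '[[[0.0005,0,0,0,1],[0.0005,0,0,0,1]]]';python3 -m jog '[[[0.000,0,0,0,1]]]'
```

```text
t: 6.65
tool_pos: [0.4797, -0.2331, 0.0461]
tool_rot: [1.345, 1.112, -1.343]
contact_force: [-0.5, 0.4, 2.5]
opening: 0.0004
t: 6.75
tool_pos: [0.4797, -0.2331, 0.0463]
tool_rot: [1.345, 1.112, -1.343]
contact_force: [-1.3, 0.4, 2.7]
opening: -0.0003
```

Key 1 is touched at a steady 2.6 N or so, with reported z at 0.0465. That makes the tip offset about 29.5 mm. Next is key 2, whose contact should come at about 0.0395.

```bash
python3 -m jog '[[[-0.008,0,0,0,1],[-0.016,0,0,0,1],[-0.016,0,0.015,0,1],[-0.016,0,0.035,0,1],[-0.016,0,0.046,0,1],[-0.016,0,0.046,0,1],[-0.008,0,0.046,0,1],[0.0,0,0.046,0,1],[0.003,0,0.046,0,1],[0.004,0,0.046,0,1],[0.004,0,0.046,0,1],[0.004,0,0.046,0,1]]]'
```

```text
t: 7.95
tool_pos: [0.4714, -0.2782, 0.0425]
tool_rot: [1.345, 1.112, -1.343]
contact_force: [0.0, -0.2, 0.3]
opening: -0.0002
```

```bash
python3 -m jog '[[[0.001,0,0,0,1],[0.002,0,0,0,1],[0.002,0,0,0,1]]]';python3 -m jog '[[[0.0005,0,0,0,1],[0.001,0,0,0,1],[0.001,0,0,0,1]]]'
```

```text
t: 8.25
tool_pos: [0.4714, -0.2782, 0.0405]
tool_rot: [1.345, 1.112, -1.343]
contact_force: [-0.3, -0.3, 0.4]
opening: 0.0002
t: 8.55
tool_pos: [0.4715, -0.2783, 0.0399]
tool_rot: [1.345, 1.112, -1.343]
contact_force: [-1.3, 0.6, 3.4]
opening: -0.0
```

Key 2 made contact at 0.0399 with 3.4 N. That is 6.6 mm lower than key 1, so it is confirmed as latched. On to key 3.

```bash
python3 -m jog '[[[-0.010,0,0,0,1],[-0.022,0,0,0,1],[-0.022,0,0.015,0,1],[-0.022,0,0.035,0,1],[-0.022,0,0.048,0,1],[-0.022,0,0.048,0,1],[-0.016,0,0.048,0,1],[-0.011,0,0.048,0,1],[-0.009,0,0.048,0,1],[-0.009,0,0.048,0,1],[-0.009,0,0.048,0,1]]]'; python3 -m jog '[[[0.001,0,0,0,1],[0.0015,0,0,0,1],[0.0015,0,0,0,1]]]'
```

```text
t: 9.65
tool_pos: [0.4627, -0.3251, 0.0488]
tool_rot: [1.344, 1.113, -1.343]
contact_force: [-0.0, -0.3, 0.0]
opening: 0.0003
t: 9.95
tool_pos: [0.4627, -0.325, 0.0473]
tool_rot: [1.344, 1.113, -1.343]
contact_force: [-0.1, 0.1, -0.4]
opening: -0.0001
```

```bash
python3 -m jog '[[[0.0005,0,0,0,1],[0.001,0,0,0,1],[0.0012,0,0,0,1]]]';python3 -m jog '[[[0.0002,0,0,0,1],[0.0002,0,0,0,1]]]'
```

```text
t: 10.25
tool_pos: [0.4628, -0.3251, 0.0465]
tool_rot: [1.344, 1.113, -1.343]
contact_force: [-1.6, 0.8, 2.2]
opening: -0.0002
t: 10.45
tool_pos: [0.4628, -0.3251, 0.0464]
tool_rot: [1.344, 1.113, -1.343]
contact_force: [-1.0, 1.6, 1.6]
opening: 0.0002
```

Key 3 is touched: 2 N at 0.0465, so it is up. Now key 4.

```bash
python3 -m jog '[[[-0.008,0,0,0,1],[-0.016,0,0,0,1],[-0.016,0,0.015,0,1],[-0.016,0,0.035,0,1],[-0.016,0,0.048,0,1],[-0.016,0,0.048,0,1],[-0.010,0,0.048,0,1],[-0.005,0,0.048,0,1],[-0.002,0,0.048,0,1],[-0.001,0,0.048,0,1],[-0.001,0,0.048,0,1]]]'; python3 -m jog '[[[0.0005,0,0,0,1],[0.001,0,0,0,1],[0.0012,0,0,0,1]]]'
```

```text
t: 11.55
tool_pos: [0.454, -0.3718, 0.0473]
tool_rot: [1.344, 1.114, -1.342]
contact_force: [-0.4, 0.2, 0.1]
opening: 0.0002
t: 11.85
tool_pos: [0.4543, -0.3719, 0.0466]
tool_rot: [1.344, 1.113, -1.342]
contact_force: [-0.7, 0.2, 2.5]
opening: 0.0
```

```bash
python3 -m jog '[[[0.0003,0,0,0,1],[-0.008,0,0,0,1],[-0.020,0,0,0,1],[-0.020,0,-0.02,0,1],[-0.020,0,-0.055,0,1],[-0.020,0,-0.085,0,1],[-0.020,0,-0.096,0,1],[-0.020,0,-0.096,0,1],[-0.012,0,-0.096,0,1],[-0.003,0,-0.096,0,1],[0.003,0,-0.096,0,1],[0.003,0,-0.096,0,1]]]'
```

```text
t: 13.05
tool_pos: [0.4706, -0.2773, 0.0415]
tool_rot: [1.345, 1.116, -1.344]
contact_force: [-0.4, 0.2, 0.2]
opening: -0.0004
```

```bash
python3 - <<'E'
from station import ctrl, imaging
import cv2,numpy as np
a=[]
for n,(x0,y0,x1,y1) in {'scene':(350,190,450,290),'side':(240,170,340,270)}.items():
    d=imaging.get_image(n); im=d['color'][:,:,::-1]
    a.append(cv2.resize(im[y0:y1,x0:x1],None,fx=4,fy=4,interpolation=cv2.INTER_CUBIC))
cv2.imwrite('pics/b5.png',np.hstack(a)); o=ctrl.get_obs();print(o['contact_force'],o['tool_pos'])
E
```

```text
[ 0.61587524 -0.39150725 -0.92725572] [ 0.47149439 -0.2777711   0.04289706]
```

View pics/b5.png

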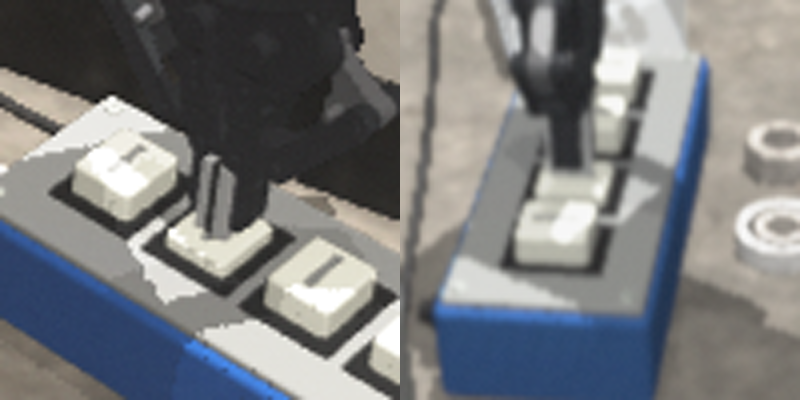

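The tip sits over the middle of key 2, which is still down. I'll press gradually.

```bash
python3 -m jog '[[[0.002,0,0,0,1],[0.003,0,0,0,1],[0.004,0,0,0,1],[0.005,0,0,0,1],[0.006,0,0,0,1],[0.006,0,0,0,1]]]'
```

```text
t: 13.75
tool_pos: [0.4716, -0.2781, 0.0386]
tool_rot: [1.344, 1.114, -1.343]
contact_force: [-4.3, 2.0, 8.9]
opening: -0.0001
```

```bash
python3 -m jog '[[[0.001,0,0,0,1],[0.002,0,0,0,1],[0.003,0,0,0,1],[0.004,0,0,0,1],[0.005,0,0,0,1],[0.005,0,0,0,1]]]'
```

```text
t: 14.35
tool_pos: [0.4716, -0.2781, 0.0357]
tool_rot: [1.343, 1.115, -1.344]
contact_force: [-5.8, 4.4, 11.5]
opening: 0.0
```

```bash
python3 -m jog '[[[0.002,0,0,0,1],[0.003,0,0,0,1],[0.004,0,0,0,1],[0.004,0,0,0,1]]]'
```

```text
t: 14.75
tool_pos: [0.4716, -0.2782, 0.0355]
tool_rot: [1.343, 1.117, -1.345]
contact_force: [-9.4, 6.6, 20.7]
opening: 0.0002
```

The key is on its bottom stop: 20.7 N with the travel stalled. I'll let it up slowly.

```bash
python3 -m jog '[[[-0.003,0,0,0,1],[-0.008,0,0,0,1],[-0.015,0,0,0,1],[-0.035,0,0,0,1],[-0.07,0,0,0,1],[-0.1,0,0,0,1],[-0.12,0,0,0,1],[-0.12,0,0,0,1]]]'
python3 - <<'E'
from station import ctrl, imaging
import cv2,numpy as np
a=[]
for n,(x0,y0,x1,y1) in {'scene':(330,190,510,370),'side':(230,160,340,270)}.items():
    d=imaging.get_image(n); im=d['color'][:,:,::-1]
    a.append(cv2.resize(im[y0:y1,x0:x1],(400,400),interpolation=cv2.INTER_CUBIC))
    cv2.imwrite(f'pics/{n}6.png',im)
cv2.imwrite('pics/b6.png',np.hstack(a)); o=ctrl.get_obs();print(o['contact_force'],o['tool_pos'])
E
```

```text
t: 15.55
tool_pos: [0.4738, -0.2796, 0.1595]
tool_rot: [1.342, 1.109, -1.341]
contact_force: [0.5, -0.4, 0.1]
opening: 0.0003
[-0.44823039 -0.20723204 -0.48928108] [ 0.47172749 -0.27804912  0.1550191 ]
```

View pics/b6.png

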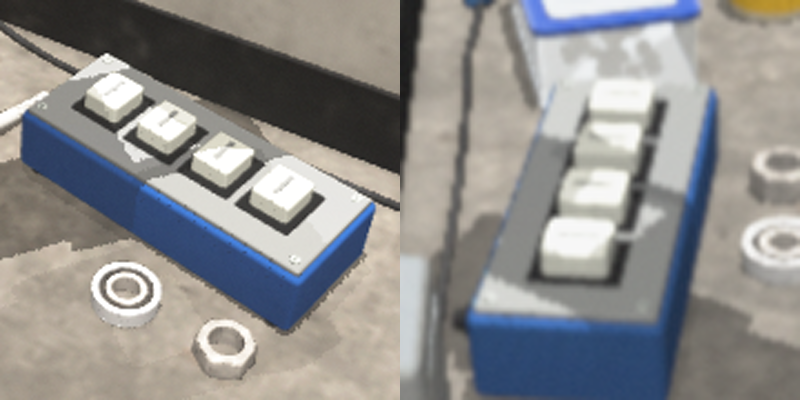

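View pics/scene6.png

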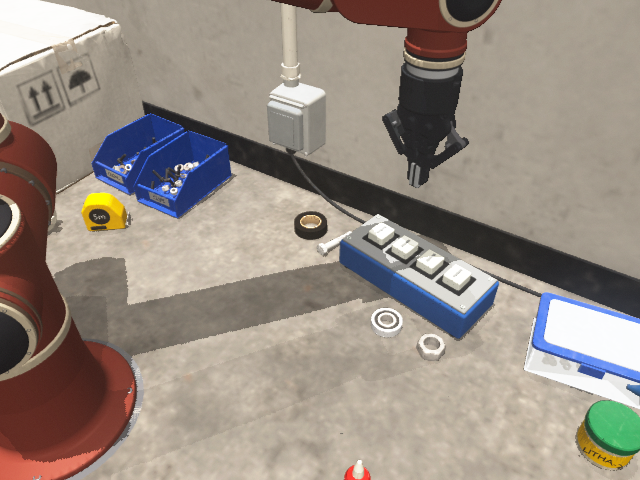

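All four keys stand equally proud, and the loose parts are where they were. I'm handing it in.

```bash
python3 -c "
from station import ctrl;print(ctrl.finish_job())"
```

```text
the job is handed in; nothing more can be done
None
```

I tapped keys 1 to 4 from left to right, then pressed key 2, the latched one, down to its stop and let it spring up. The job was handed in at about 15.7 s; no verdict is reported.

- **Taps:** the contact forces were about 2.6, 3.4, 2.0 and 2.5 N. Keys 1, 3 and 4 made contact at the same height. Key 2 made contact about 6.6 mm lower, which matched the pictures showing it latched.
- **Press:** key 2 went about 4.3 mm below its latched height and stalled there at 20.7 N, then came up as the fingers lifted.
- **Last checks:** the final scene and side pictures show all four keys equally proud and the bearing and nut unmoved; the tape and bolt looked unmoved in the full scene view. The arm was clear, with a force reading near zero. I judged this by eye and did not measure key heights or part positions again.
- **Disagreements:**
    - The reported TCP height was about 29 mm below where the cameras and touch put the real fingertips. I therefore set heights by pictures and contact force.
    - The wrist camera placed the box about 5 mm farther from the robot than the scene camera did. I aimed between the two, well within the keys.

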